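Square up a plywood panel and hold the square down for scribing

ROBOT

A 6-joint arm with a two-finger parallel gripper is mounted at the origin on a cart in front of the work surface, level with it; the furniture and walls round the work are solid. World frame = base frame: x ahead of the robot, y to its left, z up, the work surface at z = 0. Lengths are in m, angles in degrees, forces in N, time in s.
With the tool pointing down it reaches from about 0.4 to 0.825 m from the base axis. Payload 7 kg.
Tool frame: the origin (TCP) lies at the very end of the fingers, on their centre line; the grasp point (between the pads) lies 19 mm behind it (ctrl.tcp_to_grasp is the distance from the TCP to the grasp point, in m); z points along the fingers, y is the direction in which the jaws open and shut (so a half turn about z gives the same grasp; the last joint's range is limited). The gripper opens to 88 mm and grips with 3 to 60 N. Pads are 19 mm wide; open, the fingers measure 130 mm over their backs; the gripper's body (78 mm by 193 mm) begins 47 mm behind the grasp point.
Start: joints at [86.866, 20.546, 0.682, 0, -70.136, -16.507], TCP at [0.227, 0.636, 0.227] pointing down, gripper open.
Joint ranges: [-176.03, 176.03], [-82.01, 121.73], [-58.28, 71.71], [-173.87, 95.51], [-174.79, -0.11], [-173.66, 173.66]. Speed limits (degrees/s): [136.94, 136.94, 172.46, 180, 180, 180].

INTERFACE

Orientations are given as [roll, pitch, yaw] about the fixed x, y, z axes, in that order (R = Rz(yaw) Ry(pitch) Rx(roll)).
In Python, from plant import ctrl gives the robot as it stands.
- The arm moves only by the tool jog_arm, never from a script. Its argument "commands" is a list of rows, each an object of numbers: "x", "y", "z": the shift along the tool's x, y, z in cm; "roll": the turn about the tool's z in rad. In form: [{"x": .., "y": .., "z": .., "roll": ..}, ...]. A call has 1 to 12 rows; each row shifts and turns the commanded pose from where the row before left it, along the tool's axes as they then stand; what a row does not reach is not made up. A row lasts 1/10 s, in which the tool goes at most 50 mm and 8.59 degrees, less where a joint would pass 70% of its speed; a pose out of reach is approached as far as the arm can. A call is refused whole if a number of a shift passes 5 or a number of a turn 0.15, either way. A call with a gripper value outside its range is refused whole. "gripper" is the finger opening in cm, from 0 to 8.76, set as the call begins (left out, the last holds). The fingers move at their own pace and stop on an object; the grip force is fixed at half the most. Time passes only in rows, so rows that do not move let the fingers close. It gives the time, the measured TCP pose, the force and the opening at its end, in the units of the state.
- ctrl.get_obs(): the state, without advancing time (a new reading comes with each control period).
- ctrl.snapshot(name): name is "scene" or "top" or "wrist"; returns a dict with "image" (480x640x3 uint8, red, green, blue), "mtx" (3x3 intrinsics, pixels), "position" and "orientation" of the camera in the world; the wrist camera has in their place "hand_eye" (4x4, takes a point from camera to tool coordinates, whose origin is the TCP and whose axes are the flange's). Camera axes: x right, y up, looking along -z (the intrinsics and any distortion apply to the point x, -y, -z); pixel columns grow to the right and rows downward; lengths in m; the calibration is good to about 2 mm. The wrist camera is an equidistant fisheye: a pixel r from the principal point sees the ray r / f radians off the axis. A picture is of the moment at which its call begins: read the wrist's pose just before it. There is no depth.
- ctrl.close_job(): hands the job in, once; it reports no verdict.
Trained networks look in the newest picture that a camera, given by its name, has taken for a name from the list of things; names that differ only in an ending like _2 or _b are one class to them, and where a whole thing is asked for, a point or a joint stands for the part that bears it (a point fixed in the world has none). Each returns a list of dicts, best first, with "confidence" (0 to 1); they miss things now and then, are a little off and sometimes report something else, mostly with a low value. They report only what shows in the picture. A call takes as long as a camera call.
- ctrl.search_frame(camera, query): "position" ([column, row] as shares, 0 to 1, of the picture: columns of its width, rows of its height, amid what is visible of it).
- ctrl.regions_of(camera, query): "mask" (480x640 bool, what is visible of it) and "position" ([column, row] as shares, 0 to 1, of the picture: columns of its width, rows of its height, amid what is visible of it).
The state is a dict: "clock": time; "joint_pos": joint angles; "qvel": joint speeds; "tau": joint torques, N m; "tool_pos": TCP position; "orientation": TCP orientation; "force": force on the tool from outside, world axes, zero at the start; "moment": the same for the moment, N m; "opening": finger opening in m.
Only numpy, scipy, OpenCV 4.12 (cv2) and the standard library are available. Lean on these libraries where they do the work, as an engineer would, in place of code of your own. Each camera call takes 0.05 s, during which the arm holds its last target.

TASK

I am about to scribe a square line on the plywood panel that lies home in the marking-out board: lay the try square on it with the wooden stock flush against the panel's near edge and the steel blade flat across the panel, centred under the raised rubber foot of the hold-down lever. Then press the lever's black grip down until the arm lies level, so that the sprung foot pins the blade, and finish while still holding the lever there - it springs up if let go. The panel must stay home against its fence and end stop, and do not knock over the bottles that stand round the board.

Things in the scene. Friction and masses are not known exactly. Their poses are not given: they have to be found in the camera images.
- square_stock (a point): Try square lying flat, by the centre of its beech stock, 22 (x) x 116 (y) x 17 (z) mm; grasp across the 22 mm. Its steel blade, 28 wide, 2 thick, leaves the stock's +x face (the one to lay flush, x = +11) at the -y end: x = 11 to 171, y = -57 to -30 (middle -43.5), z = -1.2 to 0.8 mm, so its underside is 7.3 mm above the surface the stock stands on. 0.18 to 0.29 kg.
- marking_board: Fixed marking-out board, wooden base 12 mm thick, spanning x = -141 to 131, y = -150 to 150 mm from this origin on its underside; +x away from the robot, +y left. Fence 20 mm high at x = 111 to 129; low end stop at y = -147 to -135. The bare strip x = -141 to -69 mm, before the panel, is where the stock stands.
- panel_edge (a point): Loose plywood panel to be marked, 180 (x) x 230 (y) x 7 (z) mm, 0.22 kg, lying on the board home against fence and end stop; this point is the middle of its near edge, on its top face, 19 mm above the table; +x runs into the panel, +y left along the edge. Home: x = -69, y = -20 mm of the board. The stock is flush when its +x face meets this edge.
- hold_lever (a joint): Hold-down lever: a steel arm over the panel from a low pivot pin at the left (x = 51, y = 115, z = 25 mm of the board), reaching to the right (-y). 0 = at rest, sloping up 0.18 rad; grows as pressed; 0.18 = level; stop at 0.27. Springs back. With the blade under it the foot touches at about 0.13 rad; level takes about 7 N at the grip.
- lever_grip (a point): Middle of the top face of the lever's black grip, 28 mm wide, 82 mm long (along the arm, y), 18 mm thick; 215 mm from the pivot along the arm and 41 mm above the pin. About 104 mm above the table at rest, 66 mm when level. Its axes are the board's when the arm is level.
- foot_tip (a point): Underside centre of the rubber foot, 19 mm across, on a sprung spindle (1.3 N/mm) under the arm, over x = 51, y = -15 mm of the board: 120 mm in from the panel's near edge. At rest about 38 mm above the table, 19 mm above the panel: slide the blade in beneath it from the near side, since the arm is in the way from above.
- glue_bottle: Loose wood glue bottle with a pointed cap, 58 mm across, 176 high, behind the board; origin at the centre of its underside, z up.
- hardener_bottle: Loose small round bottle, 48 mm across, 114 high, right of the board; origin at the centre of its underside, z up.

How it is judged (in metres and radians):
On the way:
1. the square lies flush with its blade under the foot, before the lever is pressed (x of square_stock in the frame of panel_edge between -0.0135 and -0.009 m and angle between the x axis of square_stock and the x axis of panel_edge, either way round below 0.025 rad and z of square_stock in the frame of panel_edge below 0.004 m and y of square_stock in the frame of marking_board between 0.0195 and 0.0375 m and value of joint hold_lever below 0.05 rad), for 0.2 s.
At the end, for the whole second after the job is handed in: Gripper still presses the lever (over 2 N), arm level within 0.03 rad; foot on the blade with 3 to 18 N, within 9 mm of its centre line; robot off the square; stock within 2.5 mm and 0.025 rad of flush; panel within 4 mm of home (5 mm along the fence) (value of joint hold_lever between 0.15 and 0.21 rad and contact force between hold_lever and try_square between 3 and 18 N and contact force between the fingers and hold_lever above 2 N and contact force between the arm and try_square below 0.3 N and x of square_stock in the frame of panel_edge between -0.0135 and -0.009 m and angle between the x axis of square_stock and the x axis of panel_edge, either way round below 0.025 rad and y of foot_tip in the frame of square_stock between -0.0525 and -0.0345 m and x of panel_edge in the frame of marking_board between -0.073 and -0.066 m and y of panel_edge in the frame of marking_board between -0.025 and -0.015 m); the arm keeps its last pose, push and grip.
It fails at once if a loose bottle is tipped (angle between any of glue_bottle, hardener_bottle's own z axis and vertical above 0.4 rad).
It also fails if it takes over 48 s, if anything falls off the work surface, if the arm or the gripper's body presses on something with over 40 N, if the wrist force passes 120 N, or if a joint passes its speed limit or range.

## Working session

There is one attempt and no reset: what is moved stays moved. The work goes in short steps, Python scripts to look and compute and a tool call to move; the robot and the scene stay as the last step left them, time stands still between calls to the robot, and variables do not carry over. Pictures are saved under pics/ and viewed, and the job is handed in when it is done.

Besides the shell and the picture viewer there is one more tool, called after "Emit:" in YAML: its name, and indented under it one key for each argument. jog_arm: Moves the arm, as the interface text tells. Its arguments: {"type":"object","properties":{"commands":{"type":"array"},"gripper":{"type":"number"}},"required":["commands"]}

```bash
mkdir -p pics; ls; python3 - <<'E'
from plant import ctrl
import cv2
o=ctrl.get_obs()
for k,v in o.items(): print(k,v)
for n in ("scene","top","wrist"):
    s=ctrl.snapshot(n); cv2.imwrite(f"pics/{n}0.png",s["image"][:,:,::-1])
    print(n,{k:v for k,v in s.items() if k!="image"})
    for q in ["square_stock","marking_board","panel_edge","lever_grip","foot_tip","glue_bottle","hardener_bottle"]:
        r=ctrl.search_frame(n,q); print(q,[(round(a["confidence"],2),[round(a["position"][0]*640,1),round(a["position"][1]*480,1)]) for a in r[:2]])
E
```

```text
pics
clock 0.0
joint_pos [ 8.68664028e+01  2.05921798e+01  6.33916945e-01 -1.73801971e-02
 -7.01370892e+01 -1.65064490e+01]
qvel [-0.03882181 -0.03404689  0.08359181  0.07719535 -0.03417333  0.05582067]
tau [ 2.71109166e-03 -5.82714236e+01  2.93059194e+01  6.99727759e+00
  6.92254049e-03 -1.33643566e-04]
tool_pos [0.22675688 0.63525329 0.225624  ]
orientation [ 1.79903935e+02 -1.14288651e-02 -1.96459555e+01]
force [ 0.96797133 -0.34491228  0.51653997]
moment [-0.00571605 -0.00079329  0.01035989]
opening 0.08795977179618678
scene {'mtx': array([[519.33362166,   0.        , 316.56558078],
       [  0.        , 519.33362166, 230.85120505],
       [  0.        ,   0.        ,   1.        ]]), 'position': array([-0.17011371, -0.50664657,  1.00099037]), 'orientation': array([ 44.81205396,   0.75735402, -58.42727181])}
square_stock [(0.68, [203.3, 245.6])]
marking_board [(0.93, [339.5, 297.5]), (0.49, [204.4, 245.3])]
panel_edge [(0.97, [366.7, 280.5])]
lever_grip [(0.58, [365.3, 247.9])]
foot_tip [(0.57, [367.4, 258.6])]
glue_bottle [(0.83, [366.0, 197.2]), (0.7, [463.8, 279.4])]
hardener_
[... 540 characters left out ...]
7.4])]
hardener_bottle [(0.7, [483.4, 208.5]), (0.26, [341.0, 158.2])]
wrist {'mtx': array([[371.64829954,   0.        , 320.28003687],
       [  0.        , 371.64829954, 242.48886873],
       [  0.        ,   0.        ,   1.        ]]), 'hand_eye': array([[-3.62663203e-04,  9.57272953e-01,  2.89185689e-01,
         7.85377236e-02],
       [ 9.99999706e-01,  5.42597718e-04, -5.42042811e-04,
         1.19506667e-03],
       [-6.75794417e-04,  2.89185407e-01, -9.57272868e-01,
        -1.59321964e-01],
       [ 0.00000000e+00,  0.00000000e+00,  0.00000000e+00,
         1.00000000e+00]])}
square_stock []
marking_board []
panel_edge []
lever_grip []
foot_tip []
glue_bottle []
hardener_bottle []
```

View pics/top0.png

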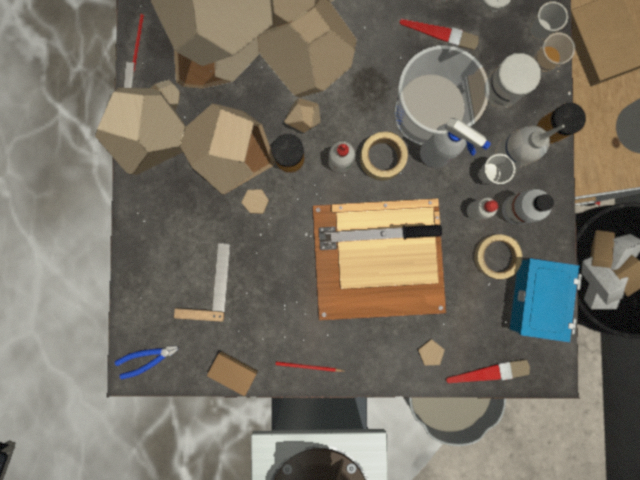

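View pics/scene0.png

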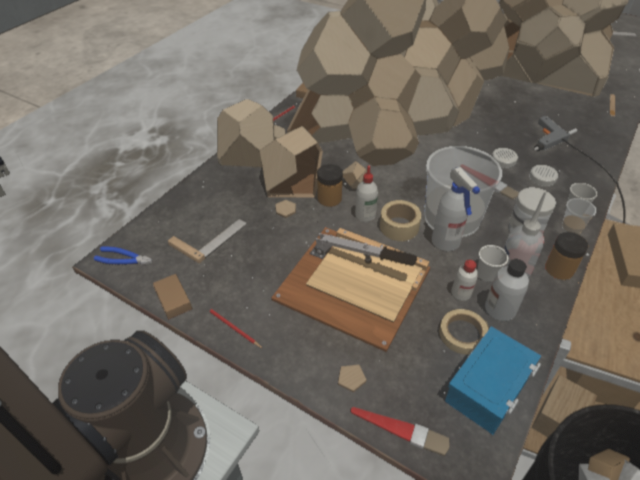

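View pics/wrist0.png

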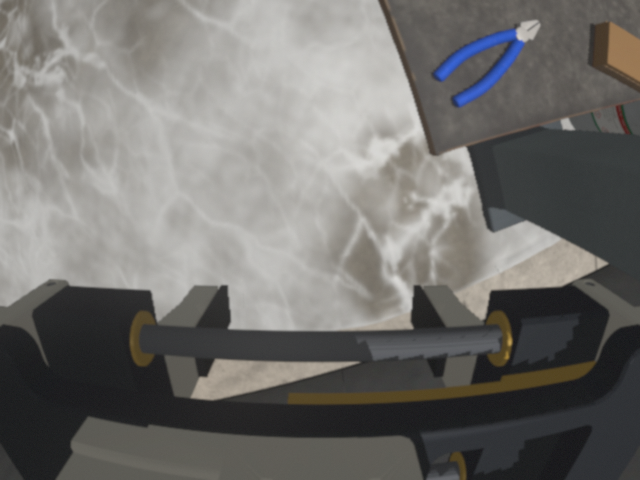

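```bash
cat > h.py <<'E'
import numpy as np, cv2
from scipy.spatial.transform import Rotation as Rr
def rot(o): return Rr.from_euler('xyz',o,degrees=True).as_matrix()
def ray_fixed(s,uv):
    K=s["mtx"]; d=np.array([(uv[0]-K[0,2])/K[0,0],-(uv[1]-K[1,2])/K[1,1],-1.]); return np.array(s["position"]),rot(s["orientation"])@d
def ray_wrist(s,o,uv):
    K=s["mtx"]; d=np.array([uv[0]-K[0,2],uv[1]-K[1,2]]); r=np.hypot(*d); th=r/K[0,0]
    c=np.array([np.sin(th)*d[0]/r,-np.sin(th)*d[1]/r,-np.cos(th)]); T=np.array(s["hand_eye"]); R=rot(o["orientation"])
    return R@T[:3,3]+np.array(o["tool_pos"]),R@T[:3,:3]@c
def at_z(pr,z):
    p,d=pr; return p+d*(z-p[2])/d[2]
def proj_wrist(s,o,P):
    K=s["mtx"];T=np.array(s["hand_eye"]);R=rot(o["orientation"])
    q=T[:3,:3].T@(R.T@(np.array(P)-o["tool_pos"])-T[:3,3]); th=np.arctan2(np.hypot(q[0],q[1]),-q[2]); n=np.hypot(q[0],q[1])
    return np.array([K[0,2]+K[0,0]*th*q[0]/n,K[1,2]-K[0,0]*th*q[1]/n])
def proj_fixed(s,P):
    K=s["mtx"]; q=rot(s["orientation"]).T@(np.array(P)-s["position"]); return np.array([K[0,2]+K[0,0]*q[0]/-q[2],K[1,2]-K[1,1]*q[1]/-q[2]])
E
python3 - <<'E'
from h import *
import pickle
from plant import ctrl
s=ctrl.snapshot("top"); pickle.dump(s,open("top.pkl","wb")); im=s["image"][:,:,::-1]
cv2.imwrite("pics/c1.png",cv2.resize(im[235:330,165:240],None,fx=6,fy=6,interpolation=cv2.INTER_CUBIC))
cv2.imwrite("pics/c2.png",cv2.resize(im[190:325,305:455],None,fx=4.4,fy=4.4,interpolation=cv2.INTER_CUBIC))
s2=ctrl.snapshot("scene");pickle.dump(s2,open("scene.pkl","wb"))
for n,uv,z in [("stock",(200,315),.017),("red glue",(341,157),.1),("board c",(379,260),.012),("grip",(420,231),.104),("redcap",(484,208),.1),("bigblk",(537,203),.15)]: print(n,at_z(ray_fixed(s,uv),z))
E
```

```text
stock [0.43030249 0.27419202 0.017     ]
red glue [ 0.78301773 -0.0584055   0.1       ]
board c [ 0.553505   -0.14890377  0.012     ]
grip [ 0.61599513 -0.22922111  0.104     ]
redcap [ 0.66525209 -0.37275057  0.1       ]
bigblk [ 0.66943665 -0.46871261  0.15      ]
```

View pics/c1.png

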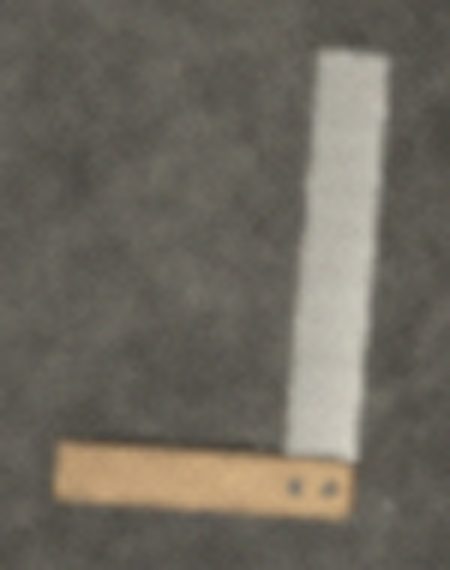

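View pics/c2.png

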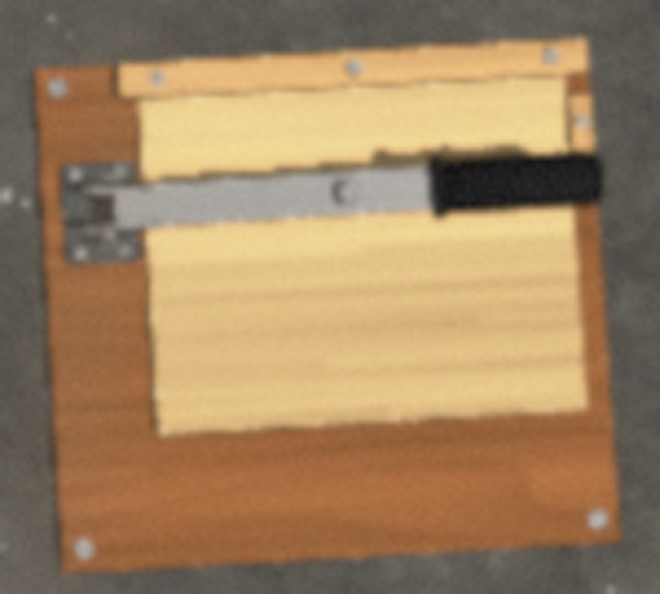

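```bash
cat > m.py <<'E'
from h import *
import pickle
s=pickle.load(open("top.pkl","rb"))
def fit(model,world):
    model=np.array(model,float);world=np.array(world)[:,:2]
    mc,wc=model.mean(0),world.mean(0);H=(model-mc).T@(world-wc)
    a=np.arctan2(H[0,1]-H[1,0],H[0,0]+H[1,1]);R=np.array([[np.cos(a),-np.sin(a)],[np.sin(a),np.cos(a)]])
    t=wc-R@mc; return a,t,world-(model@R.T+t)
if __name__=="__main__":
    f=lambda p,c,k:((p[0]+.5)/k-.5+c[0],(p[1]+.5)/k-.5+c[1])
    W=[at_z(ray_fixed(s,f(p,(305,190),4.4)),.012) for p in [(36,68),(588,38),(618,541),(64,572)]]
    a,t,r=fit([(.131,.15),(.131,-.15),(-.141,-.15),(-.141,.15)],W); print("board",np.degrees(a),t,r*1e3)
    P=[at_z(ray_fixed(s,f(p,(305,190),4.4)),.019) for p in [(158,434),(586,410)]]
    a,t2,r=fit([(0,.115),(0,-.115)],P); print("panel",np.degrees(a),t2,r*1e3)
    S=[at_z(ray_fixed(s,f(p,(165,235),6)),z) for p,z in [((57,440),.017),((354,460),.017),((349,520),.017),((54,501),.017),((318,49),.009),((390,55),.009)]]
    a,t,r=fit([(.011,.058),(.011,-.058),(-.011,-.058),(-.011,.058),(.171,-.030),(.171,-.057)],S); print("square",np.degrees(a),t,r*1e3)
E
python3 m.py
```

```text
board 2.301451857045056 [ 0.56192768 -0.14840205] [[-0.47231324 -0.36770369]
 [-0.10134704 -0.12052367]
 [ 0.4687861   1.47204696]
 [ 0.10487418 -0.9838196 ]]
panel 2.4169716212652994 [ 0.4932613  -0.17087577] [[ 0.01552621 -0.36783985]
 [-0.01552621  0.36783985]]
square -4.7897362016577905 [0.43131346 0.27758287] [[ 0.53916123  0.47966257]
 [ 0.85395499  0.00416212]
 [-0.5004086   0.21439355]
 [-1.22370584 -0.20401345]
 [ 0.41798463  0.55552323]
 [-0.08698641 -1.04972802]]
```

Emit:
jog_arm:
  commands:
    - {"x": 3.16, "y": 2.8}
    - {"x": 3.16, "y": 2.8}
    - {"x": 3.16, "y": 2.8}
    - {"x": 3.16, "y": 2.8}
    - {"x": 3.16, "y": 2.8}
    - {"x": 3.16, "y": 2.8}
    - {"x": 3.16, "y": 2.8}
    - {"x": 3.16, "y": 2.8}
    - {"x": 3.16, "y": 2.8}
    - {"x": 3.16, "y": 2.8}

```text
validation failed for argument at $.co...
```

Emit:
jog_arm:
  commands:
    - {"roll": 0.1457}
    - {"roll": 0.1457}
    - {"roll": 0.1457}
    - {"roll": 0.1457}
    - {"roll": 0.1457}
    - {"roll": 0.1457}
    - {"roll": 0.1457}
    - {"roll": 0.1457}
    - {"roll": 0.1457}
    - {"x": 0}
    - {"x": 0}

```text
validation failed for argument at $.co...
```

```bash
python3 - <<'E'
from h import *
import pickle
from plant import ctrl
o=ctrl.get_obs(); s=ctrl.snapshot("wrist"); pickle.dump((s,o),open("w1.pkl","wb")); cv2.imwrite("pics/w1.png",s["image"][:,:,::-1])
print(o["clock"],o["tool_pos"],o["orientation"],o["joint_pos"],o["force"])
E
```

```text
1.3 [0.22690612 0.63569819 0.22656088] [ 1.79999286e+02 -1.19604245e-03 -1.96389724e+01] [ 8.68654635e+01  2.05468273e+01  6.82189019e-01  1.00356868e-03
 -7.01363863e+01 -1.65047768e+01] [ 0.38269692  1.08916137 -0.01844282]
```

View pics/w1.png

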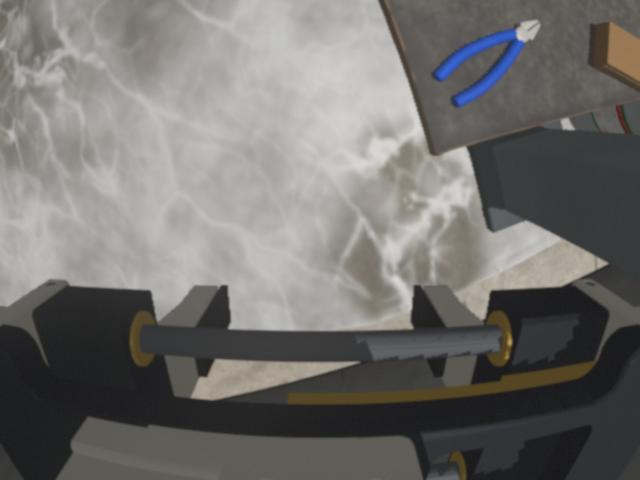

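Emit:
jog_arm:
  commands:
    - {"x": 3.16, "y": 2.8, "z": 0, "roll": 0}
    - {"x": 3.16, "y": 2.8, "z": 0, "roll": 0}
    - {"x": 3.16, "y": 2.8, "z": 0, "roll": 0}
    - {"x": 3.16, "y": 2.8, "z": 0, "roll": 0}
    - {"x": 3.16, "y": 2.8, "z": 0, "roll": 0}
    - {"x": 3.16, "y": 2.8, "z": 0, "roll": 0}
    - {"x": 3.16, "y": 2.8, "z": 0, "roll": 0}
    - {"x": 3.16, "y": 2.8, "z": 0, "roll": 0}
    - {"x": 3.16, "y": 2.8, "z": 0, "roll": 0}
    - {"x": 3.16, "y": 2.8, "z": 0, "roll": 0}

```text
clock: 2.35
tool_pos: [0.4309, 0.2643, 0.227]
orientation: [-180.0, -0.0, -19.6]
force: [0.4, 1.0, 0.4]
opening: 0.0873
```

Emit:
jog_arm:
  commands:
    - {"x": 0, "y": 0, "z": 0, "roll": 0.1457}
    - {"x": 0, "y": 0, "z": 0, "roll": 0.1457}
    - {"x": 0, "y": 0, "z": 0, "roll": 0.1457}
    - {"x": 0, "y": 0, "z": 0, "roll": 0.1457}
    - {"x": 0, "y": 0, "z": 0, "roll": 0.1457}
    - {"x": 0, "y": 0, "z": 0, "roll": 0.1457}
    - {"x": 0, "y": 0, "z": 0, "roll": 0.1457}
    - {"x": 0, "y": 0, "z": 0, "roll": 0.1457}
    - {"x": 0, "y": 0, "z": 0, "roll": 0.1457}
    - {"x": 0, "y": 0, "z": 0, "roll": 0}

```text
clock: 3.35
tool_pos: [0.4304, 0.2658, 0.2267]
orientation: [-180.0, 0.0, -94.9]
force: [0.4, -0.2, 0.3]
opening: 0.0873
```

```bash
python3 - <<'E'
from h import *
import pickle
from plant import ctrl
o=ctrl.get_obs(); s=ctrl.snapshot("wrist"); pickle.dump((s,o),open("w1.pkl","wb")); cv2.imwrite("pics/w1.png",s["image"][:,:,::-1])
print(o["clock"],o["tool_pos"],o["orientation"],o["joint_pos"],o["force"])
E
```

```text
3.35 [0.43039437 0.26576849 0.22671235] [-1.79991725e+02  1.49628261e-02 -9.49014689e+01] [ 5.39772490e+01  4.46316294e+00 -2.02500337e+01 -7.15456129e-04
 -6.52697172e+01 -5.88784197e+01] [ 0.43281686 -0.23585764  0.30397818]
```

View pics/w1.png

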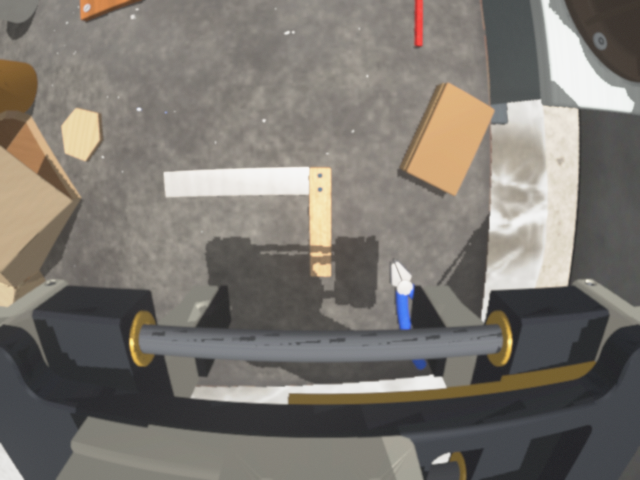

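```bash
python3 - <<'E'
from h import *
import pickle
s,o=pickle.load(open("w1.pkl","rb"))
im=s["image"][:,:,::-1]
cv2.imwrite("pics/w1c.png",cv2.resize(im[155:290,155:345],None,fx=4,fy=4,interpolation=cv2.INTER_CUBIC))
E
```

```text
(no output)
```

View pics/w1c.png

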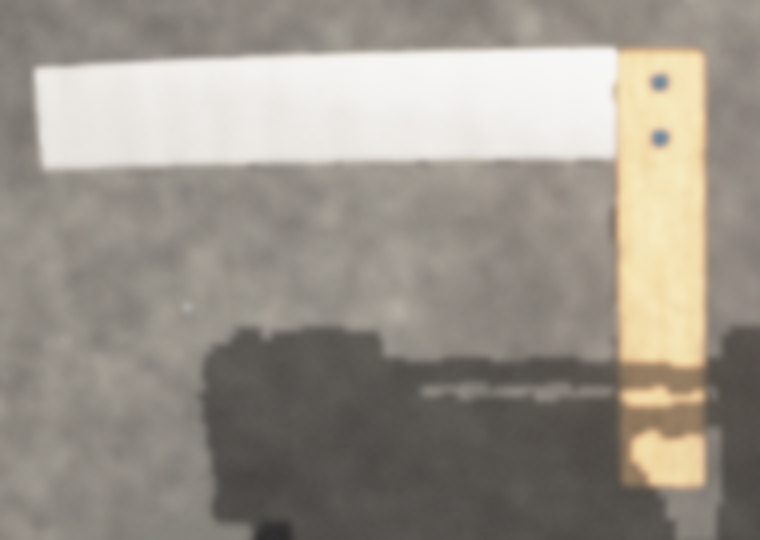

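```bash
python3 - <<'E'
from h import *
from m import fit
import pickle
s,o=pickle.load(open("w1.pkl","rb"))
f=lambda p:((p[0]+.5)/4-.5+155,(p[1]+.5)/4-.5+155)
S=[at_z(ray_wrist(s,o,f(p)),z) for p,z in [((617,48),.017),((706,49),.017),((706,488),.017),((621,485),.017),((35,68),.0093),((43,170),.0093)]]
M=[(.011,-.058),(-.011,-.058),(-.011,.058),(.011,.058),(.171,-.057),(.171,-.030)]
a,t,r=fit(M,S);print(np.degrees(a),t,(r*1e3).round(2).tolist())
E
```

```text
-4.874568114094277 [0.43056905 0.27743312] [[0.99, -0.42], [0.98, -0.14], [0.24, 0.32], [0.9, -0.62], [-1.55, -0.09], [-1.56, 0.94]]
```

Emit:
jog_arm:
  commands:
    - {"x": 0, "y": 0, "z": 4, "roll": 0}
    - {"x": 0, "y": 0, "z": 4, "roll": 0}
    - {"x": 0, "y": 0, "z": 4, "roll": 0}
    - {"x": 0, "y": 0, "z": 4, "roll": 0}
    - {"x": 0, "y": 0, "z": 3, "roll": 0}
    - {"x": 0, "y": 0, "z": 2, "roll": 0}
    - {"x": 0, "y": 0, "z": 0.75, "roll": 0}
    - {"x": 0, "y": 0, "z": 0, "roll": 0}
    - {"x": 0, "y": 0, "z": 0, "roll": 0}
  gripper: 5.5

```text
clock: 4.3
tool_pos: [0.4309, 0.2664, 0.0099]
orientation: [-180.0, 0.1, -94.7]
force: [-0.0, 0.3, -0.1]
opening: 0.0551
```

Emit:
jog_arm:
  commands:
    - {"x": 0, "y": 0, "z": 0.1, "roll": 0}
    - {"x": 0, "y": 0, "z": 0, "roll": 0}
    - {"x": 0, "y": 0, "z": 0, "roll": 0}
    - {"x": 0, "y": 0, "z": 0, "roll": 0}
    - {"x": 0, "y": 0, "z": 0, "roll": 0}
    - {"x": 0, "y": 0, "z": 0, "roll": 0}
    - {"x": 0, "y": 0, "z": 0, "roll": 0}
    - {"x": 0, "y": 0, "z": 0, "roll": 0}
  gripper: 0

```text
clock: 5.1
tool_pos: [0.4305, 0.2659, 0.0083]
orientation: [-180.0, 0.0, -94.8]
force: [-1.5, 1.0, 5.3]
opening: 0.0217
```

```bash
python3 - <<'E'
from h import *
import pickle
from plant import ctrl
o=ctrl.get_obs(); s=ctrl.snapshot("wrist"); pickle.dump((s,o),open("w2.pkl","wb")); cv2.imwrite("pics/w2.png",s["image"][:,:,::-1])
print(o["clock"],o["tool_pos"],o["orientation"],o["opening"],o["force"])
E
```

```text
5.1 [0.43050037 0.2658945  0.00825755] [-1.79988624e+02  1.09785361e-02 -9.47651916e+01] 0.021706588321529628 [-1.47761962  0.9877584   5.28114469]
```

View pics/w2.png

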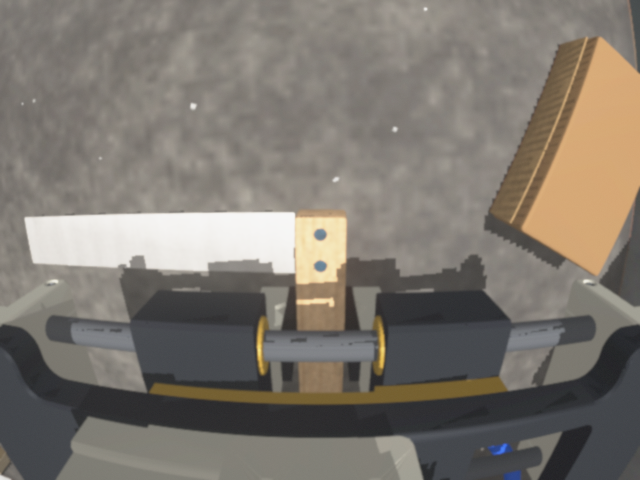

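Emit:
jog_arm:
  commands:
    - {"x": 0, "y": 0, "z": -1, "roll": 0}
    - {"x": 0, "y": 0, "z": -2, "roll": 0}
    - {"x": 0, "y": 0, "z": -3, "roll": 0}
    - {"x": 0, "y": 1.5, "z": -1, "roll": 0}
    - {"x": 0, "y": 2, "z": 0, "roll": -0.06}
    - {"x": 0, "y": 1, "z": 0, "roll": -0.0645}
    - {"x": 0, "y": 0, "z": 0, "roll": 0}

```text
clock: 5.85
tool_pos: [0.3843, 0.2685, 0.0785]
orientation: [180.0, 0.0, -87.5]
force: [0.0, 0.1, -2.5]
opening: 0.0217
```

```bash
python3 - <<'E'
from h import *
import pickle
from plant import ctrl
o=ctrl.get_obs(); s=ctrl.snapshot("wrist"); pickle.dump((s,o),open("w3.pkl","wb")); cv2.imwrite("pics/w3.png",s["image"][:,:,::-1])
print(o["clock"],o["tool_pos"],o["orientation"],o["opening"],o["force"])
E
```

```text
5.85 [0.38430501 0.26846621 0.07849165] [ 1.79972449e+02  2.72184443e-03 -8.75253036e+01] 0.021739112567812347 [ 1.66694190e-03  6.95165116e-02 -2.46378635e+00]
```

View pics/w3.png

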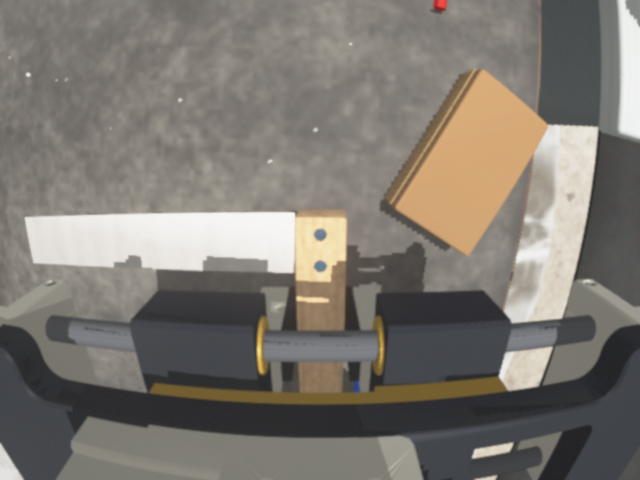

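Emit:
jog_arm:
  commands:
    - {"x": 2, "y": -1, "z": 0, "roll": 0}
    - {"x": 4, "y": 0, "z": 0, "roll": 0}
    - {"x": 4, "y": 0, "z": 0, "roll": 0}
    - {"x": 4, "y": 0, "z": 0, "roll": 0}
    - {"x": 4, "y": 0, "z": 0, "roll": 0}
    - {"x": 4, "y": 0, "z": 0, "roll": 0}
    - {"x": 4, "y": 0, "z": 0, "roll": 0}
    - {"x": 4, "y": 0, "z": 0, "roll": 0}
    - {"x": 4, "y": 0, "z": 0, "roll": 0}
    - {"x": 4, "y": 0.5, "z": 0, "roll": 0}
    - {"x": 2.7, "y": 0.5, "z": 0, "roll": 0}
    - {"x": 0, "y": 0, "z": 0, "roll": 0}

```text
clock: 7.1
tool_pos: [0.4015, -0.1405, 0.0778]
orientation: [179.9, -0.0, -88.0]
force: [-0.3, 0.5, -2.1]
opening: 0.0213
```

```bash
python3 - <<'E'
from h import *
import pickle
from plant import ctrl
o=ctrl.get_obs(); s=ctrl.snapshot("wrist"); pickle.dump((s,o),open("w4.pkl","wb")); cv2.imwrite("pics/w4.png",s["image"][:,:,::-1])
print(o["clock"],o["tool_pos"],o["orientation"],o["opening"],o["force"],o["joint_pos"])
E
```

```text
7.1 [ 0.40154406 -0.1405239   0.0778264 ] [ 1.79922895e+02 -1.38073392e-02 -8.79636123e+01] 0.02134650866789687 [-0.28585026  0.47087004 -2.13845868] [ 7.51635357e+00  6.30221742e+00 -4.10364745e+01  9.40211346e-03
 -4.27393796e+01 -5.48688486e+00]
```

View pics/w4.png

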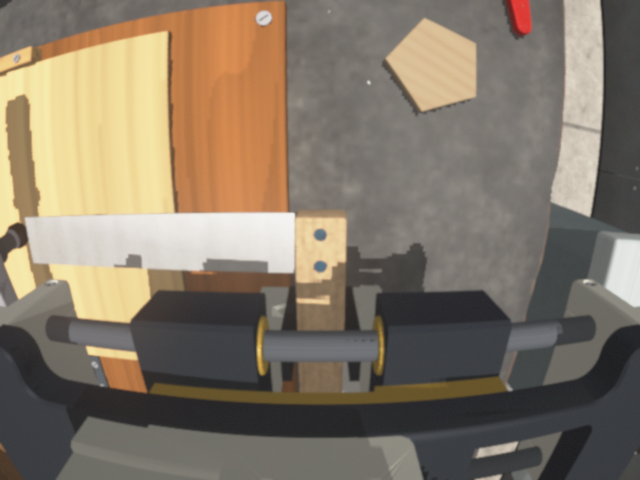

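```bash
python3 - <<'E'
from h import *
import pickle
s,o=pickle.load(open("w4.pkl","rb"))
im=s["image"][:,:,::-1]
cv2.imwrite("pics/w4c.png",cv2.resize(im[0:290,0:300],None,fx=2.6,fy=2,interpolation=cv2.INTER_CUBIC)[:580])
P=[at_z(ray_wrist(s,o,p),.019) for p in [(169,32),(174.5,208)]]
B=[at_z(ray_wrist(s,o,p),.012) for p in [(285.5,2),(288,208)]]
for n,Q in(("panel",P),("board",B)):
    d=Q[1]-Q[0]; print(n,Q,np.degrees(np.arctan2(-d[0],d[1])))
# compare predictions
c,sn=np.cos(np.radians(2.36)),np.sin(np.radians(2.36))
for e in [(0,-.115,.019),(0,.0,.019),(-.072,-.13,.012),(.12,.005,.038)]:
    w=[.4935+c*e[0]-sn*e[1],-.1710+sn*e[0]+c*e[1],e[2]]; print(e,w,proj_wrist(s,o,w))
E
```

```text
panel [array([ 0.49870936, -0.28536382,  0.019     ]), array([ 0.49416566, -0.17381056,  0.019     ])] 2.332435325165692
board [array([ 0.42784028, -0.30300558,  0.012     ]), array([ 0.42227781, -0.17381281,  0.012     ])] 2.465379336053693
(0, -0.115, 0.019) [np.float64(0.4982354842899385), np.float64(-0.2859024594538331), 0.019] [169.75511933  31.11082843]
(0, 0.0, 0.019) [np.float64(0.4935), np.float64(-0.171), 0.019] [175.69629867 212.36697233]
(-0.072, -0.13, 0.012) [np.float64(0.4269142250175307), np.float64(-0.30385456172064235), 0.012] [287.09088123   0.76296766]
(0.12, 0.005, 0.038) [np.float64(0.6131923279392197), np.float64(-0.16106286598207145), 0.038] [ 23.32847655 231.21855724]
```

View pics/w4c.png

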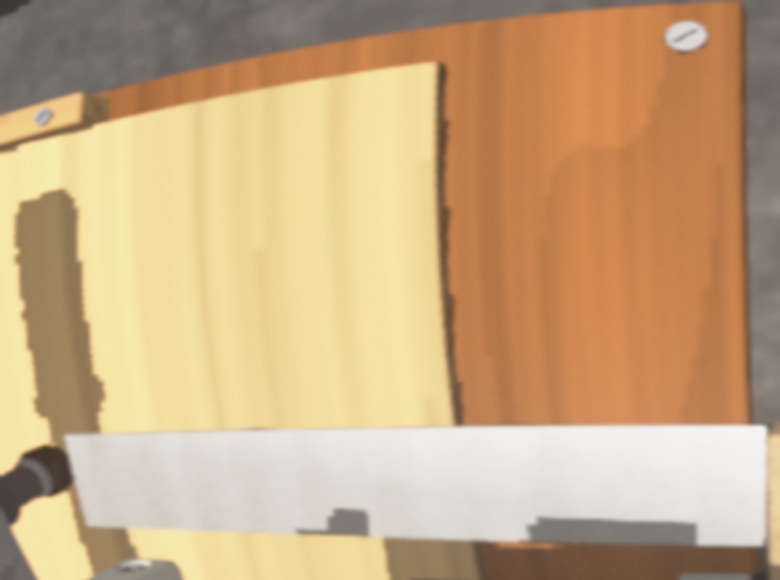

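Emit:
jog_arm:
  commands:
    - {"x": 0, "y": 0, "z": 2, "roll": 0}
    - {"x": 0, "y": 0, "z": 2, "roll": 0}
    - {"x": 0, "y": 0, "z": 1.15, "roll": 0}
    - {"x": 0, "y": 0, "z": 0, "roll": 0}
    - {"x": 0, "y": 0, "z": 0, "roll": 0}

```text
clock: 7.65
tool_pos: [0.4027, -0.1374, 0.0268]
orientation: [180.0, -0.0, -87.6]
force: [-0.5, 0.5, -2.0]
opening: 0.0217
```

Emit:
jog_arm:
  commands:
    - {"x": 0, "y": -2, "z": 0, "roll": 0}
    - {"x": 0, "y": -2, "z": 0, "roll": 0}
    - {"x": 0, "y": -2, "z": 0, "roll": 0}
    - {"x": 0, "y": -1.4, "z": 0, "roll": 0}
    - {"x": 0, "y": 0, "z": 0, "roll": 0}
    - {"x": 0, "y": 0, "z": 0, "roll": 0}
    - {"x": 0, "y": 0, "z": 0, "roll": 0}

```text
clock: 8.35
tool_pos: [0.4752, -0.1347, 0.0266]
orientation: [180.0, 0.0, -87.7]
force: [0.1, -0.7, -3.0]
opening: 0.0215
```

```bash
python3 - <<'E'
from h import *
import pickle
from plant import ctrl
o=ctrl.get_obs(); s=ctrl.snapshot("wrist"); pickle.dump((s,o),open("w5.pkl","wb")); im=s["image"][:,:,::-1]; cv2.imwrite("pics/w5.png",im)
s2=ctrl.snapshot("scene"); cv2.imwrite("pics/s5.png",cv2.resize(s2["image"][200:350,260:460,::-1],None,fx=4,fy=4))
print(o["clock"],o["tool_pos"],o["orientation"],o["opening"],o["force"])
E
```

```text
8.35 [ 0.47521234 -0.13467536  0.02657341] [ 1.79954124e+02  7.38291605e-03 -8.76567991e+01] 0.02149227546011201 [ 0.14893482 -0.74985381 -2.96064461]
```

View pics/w5.png

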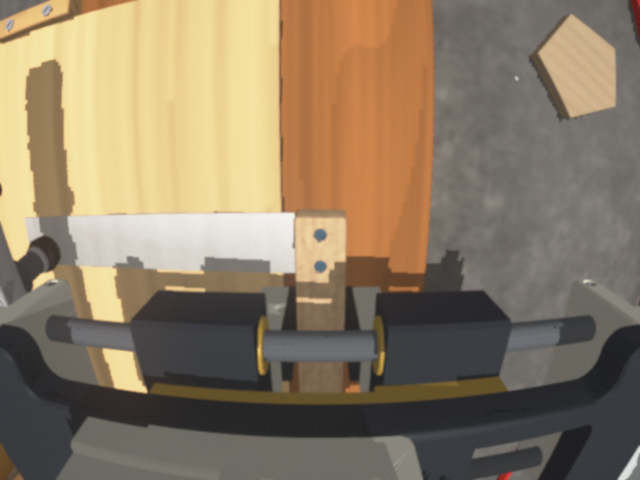

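View pics/s5.png

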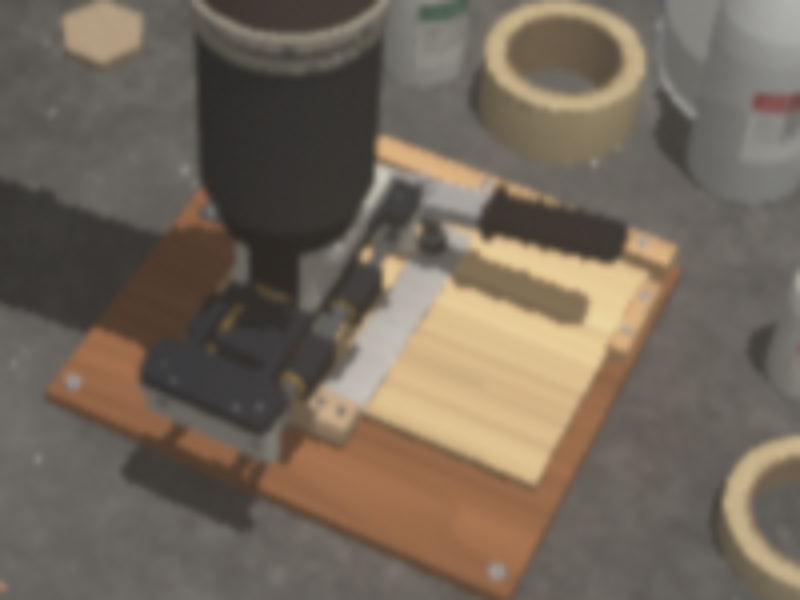

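```bash
python3 - <<'E'
from h import *
import pickle
s,o=pickle.load(open("w5.pkl","rb"))
im=s["image"][:,:,::-1]
cv2.imwrite("pics/w5c.png",cv2.resize(im[120:300,200:360],None,fx=3.3,fy=3.3,interpolation=cv2.INTER_CUBIC))
P=[at_z(ray_wrist(s,o,p),.019) for p in [(277.5,2),(281,205)]]; print(P)
d=P[1]-P[0]; print(np.degrees(np.arctan2(-d[0],d[1])))
S=[at_z(ray_wrist(s,o,p),.0353) for p in [(295.5,214),(346.5,214)]];print(S)
c,sn=np.cos(np.radians(2.36)),np.sin(np.radians(2.36))
n=np.array([c,sn,0]); print("gap",n@(P[1]-S[0])*1e3, "nominal", n@(P[1]-np.array(o["tool_pos"]))*1e3-11)
F=[at_z(ray_wrist(s,o,p),.038) for p in [(45,253),(52,270),(45,236)]];print(F)
E
```

```text
[array([ 0.49972721, -0.27560664,  0.019     ]), array([ 0.49473746, -0.18114919,  0.019     ])]
3.0238646761088885
[array([ 0.48700191, -0.1807884 ,  0.0353    ]), array([ 0.46584802, -0.18164716,  0.0353    ])]
gap 7.714126880939393 nominal 6.594851288202808
[array([ 0.6186881 , -0.15821234,  0.038     ]), array([ 0.61566308, -0.14901116,  0.038     ]), array([ 0.61661002, -0.16745449,  0.038     ])]
```

View pics/w5c.png

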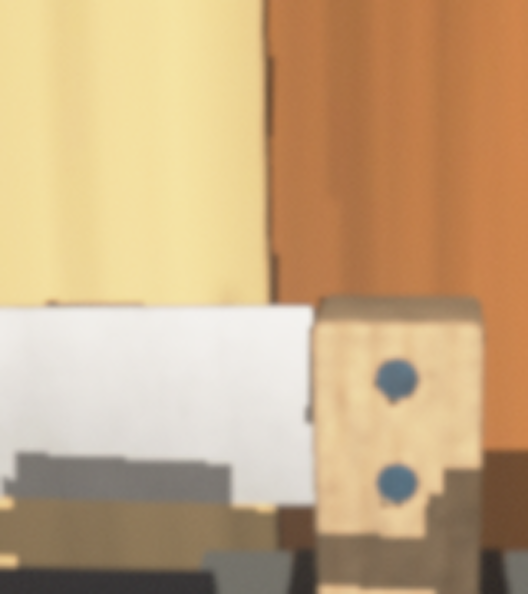

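Emit:
jog_arm:
  commands:
    - {"x": 0, "y": 0, "z": 0.3, "roll": 0}
    - {"x": 0, "y": 0, "z": 0.2, "roll": 0}
    - {"x": 0, "y": 0, "z": 0.1, "roll": 0}
    - {"x": 0, "y": 0, "z": 0, "roll": 0}
    - {"x": 0, "y": 0, "z": 0, "roll": 0}

```text
clock: 8.95
tool_pos: [0.4761, -0.1347, 0.0206]
orientation: [180.0, -0.0, -87.6]
force: [-2.5, -0.4, 0.5]
opening: 0.0214
```

Emit:
jog_arm:
  commands:
    - {"x": 0, "y": -0.2, "z": 0, "roll": 0}
    - {"x": 0, "y": -0.2, "z": 0, "roll": 0}
    - {"x": 0, "y": -0.1, "z": 0, "roll": 0}
    - {"x": 0, "y": 0, "z": 0, "roll": 0}
    - {"x": 0, "y": 0, "z": 0, "roll": 0}

```text
clock: 9.45
tool_pos: [0.4816, -0.1345, 0.0206]
orientation: [-180.0, -0.0, -87.6]
force: [0.6, 0.1, 0.1]
opening: 0.0217
```

Emit:
jog_arm:
  commands:
    - {"x": 0, "y": -0.1, "z": 0, "roll": 0}
    - {"x": 0, "y": 0, "z": 0, "roll": 0}
    - {"x": 0, "y": 0, "z": 0, "roll": 0}

```text
clock: 9.75
tool_pos: [0.482, -0.1345, 0.0205]
orientation: [180.0, 0.0, -87.6]
force: [-2.0, -0.2, 0.8]
opening: 0.0222
```

```bash
python3 - <<'E'
from h import *
import pickle
from plant import ctrl
o=ctrl.get_obs(); s=ctrl.snapshot("wrist"); im=s["image"][:,:,::-1]; cv2.imwrite("pics/w6.png",cv2.resize(im[0:300,180:360],None,fx=3,fy=2))
print(o["clock"],o["tool_pos"],o["orientation"],o["opening"],o["force"])
E
```

```text
9.75 [ 0.48200986 -0.13445353  0.02052321] [ 1.79982183e+02  9.86324895e-04 -8.76417942e+01] 0.022156292394295223 [-2.02469587 -0.23463627  0.80710069]
```

View pics/w6.png

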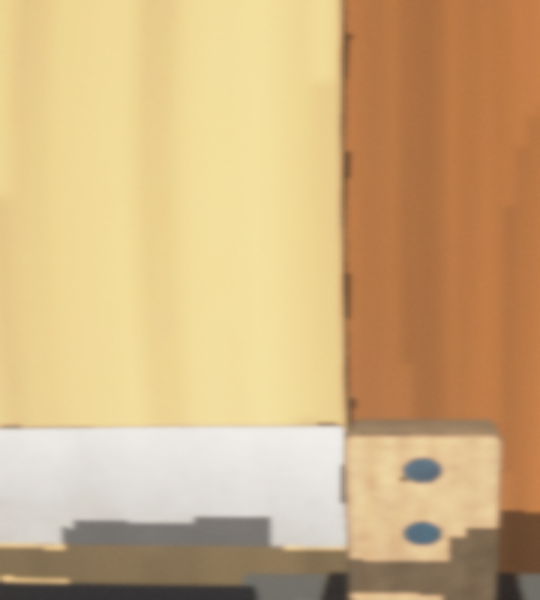

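Emit:
jog_arm:
  commands:
    - {"x": 0, "y": -0.1, "z": 0, "roll": 0}
    - {"x": 0, "y": 0, "z": 0, "roll": 0}
    - {"x": 0, "y": 0, "z": 0, "roll": 0}

```text
clock: 10.1
tool_pos: [0.4821, -0.1345, 0.0203]
orientation: [179.9, 0.0, -87.7]
force: [-5.8, 1.4, 2.7]
opening: 0.0214
```

Emit:
jog_arm:
  commands:
    - {"x": 0, "y": -0.1, "z": 0, "roll": 0}
    - {"x": 0, "y": 0, "z": 0, "roll": 0}
    - {"x": 0, "y": 0, "z": 0, "roll": 0}

```text
clock: 10.4
tool_pos: [0.4822, -0.1346, 0.0201]
orientation: [179.8, -0.0, -87.7]
force: [-7.4, 0.7, 3.2]
opening: 0.0216
```

Emit:
jog_arm:
  commands:
    - {"x": 0, "y": 0, "z": 0, "roll": 0}
    - {"x": 0, "y": 0, "z": 0, "roll": 0}
    - {"x": 0, "y": 0, "z": 0, "roll": 0}
    - {"x": 0, "y": 0, "z": 0, "roll": 0}
  gripper: 4.0

```text
clock: 10.8
tool_pos: [0.4849, -0.1343, 0.0207]
orientation: [-179.9, -0.0, -87.6]
force: [0.2, 0.9, -0.3]
opening: 0.0396
```

Emit:
jog_arm:
  commands:
    - {"x": 0, "y": 0, "z": -1, "roll": 0}
    - {"x": 0, "y": 0, "z": -3, "roll": 0}
    - {"x": 0, "y": 0, "z": -4, "roll": 0}
    - {"x": 0, "y": 0, "z": -4, "roll": 0}
    - {"x": 0, "y": 0, "z": -4, "roll": 0}
    - {"x": 0, "y": 0, "z": -2, "roll": 0}
    - {"x": 0, "y": 0, "z": 0, "roll": 0}
    - {"x": 0, "y": 0, "z": 0, "roll": 0}
  gripper: 0

```text
clock: 11.6
tool_pos: [0.4842, -0.1342, 0.2014]
orientation: [-179.9, 0.0, -87.6]
force: [-0.2, 0.6, -0.5]
opening: 0.0004
```

```bash
python3 - <<'E'
from h import *
import pickle
from plant import ctrl
o=ctrl.get_obs(); s=ctrl.snapshot("wrist"); pickle.dump((s,o),open("w7.pkl","wb")); im=s["image"][:,:,::-1]; cv2.imwrite("pics/w7.png",im)
t=ctrl.snapshot("top"); pickle.dump(t,open("t7.pkl","wb")); cv2.imwrite("pics/t7.png",cv2.resize(t["image"][190:325,305:455,::-1],None,fx=4.4,fy=4.4,interpolation=cv2.INTER_CUBIC))
print(o["clock"],o["tool_pos"],o["orientation"],o["opening"],o["force"])
E
```

```text
11.6 [ 0.48421264 -0.13423506  0.20138776] [-1.79898693e+02  2.47837716e-02 -8.76490209e+01] 0.0004309482217930113 [-0.23809858  0.63249027 -0.51236413]
```

View pics/w7.png

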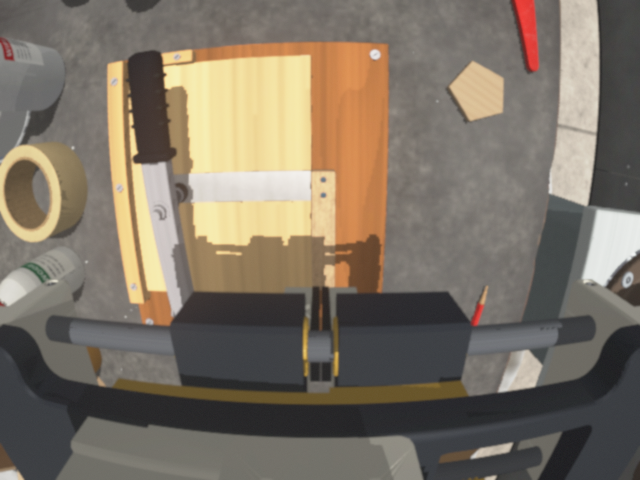

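View pics/t7.png

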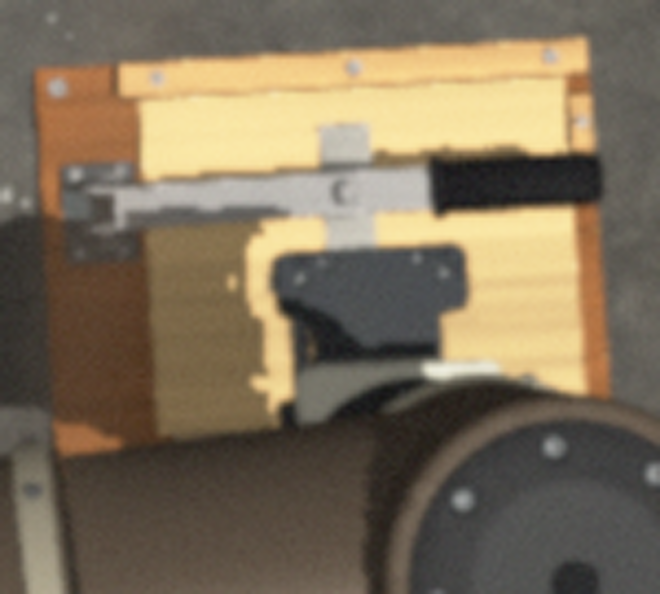

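```bash
python3 - <<'E'
from h import *
import pickle
s,o=pickle.load(open("w7.pkl","rb"))
im=s["image"][:,:,::-1]
cv2.imwrite("pics/w7c.png",cv2.resize(im[35:245,100:345],None,fx=3.2,fy=2.8,interpolation=cv2.INTER_CUBIC))
E
```

```text
(no output)
```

View pics/w7c.png

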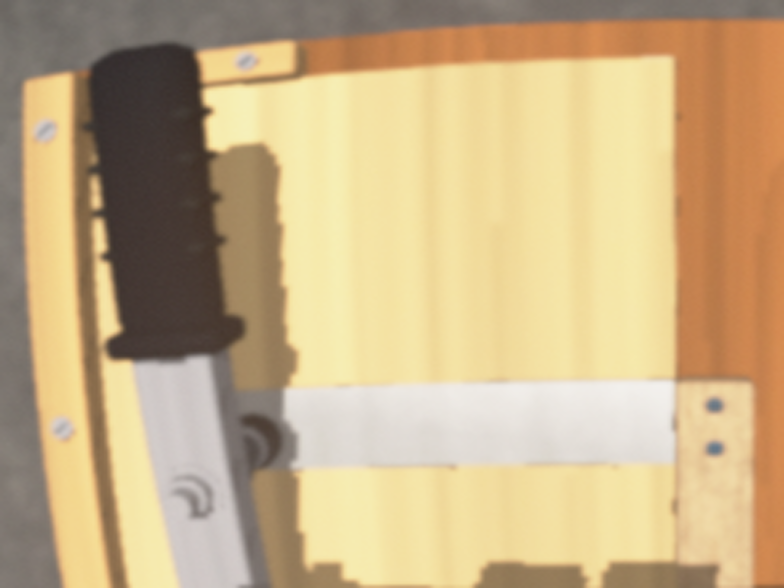

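```bash
python3 - <<'E'
from h import *
import pickle
s,o=pickle.load(open("w7.pkl","rb"))
f=lambda p:((p[0]+.5)/3.2-.5+100,(p[1]+.5)/2.8-.5+35)
g=lambda p,z:at_z(ray_wrist(s,o,f(p)),z)
P1,P2=g((674,57),.019),g((676,378),.019)
S1,S2,S3,S4=g((678,381),.029),g((678,560),.029),g((753,380),.029),g((753,560),.029)
a=lambda A,B:np.degrees(np.arctan2(-(B-A)[0],(B-A)[1]))
print("panel",P1,P2,a(P1,P2));print("stock",S1,S2,a(S1,S2),a(S3,S4))
B=[g((240,393),.0213),g((674,380),.0213),g((300,466),.0213),g((674,464),.0213)]
for i in (0,2): d=B[i]-B[i+1]; print("blade",np.degrees(np.arctan2(d[1],d[0])))
n=np.array([np.cos(.0412),np.sin(.0412),0]);print("flush diff mm",n@(S1-P2)*1e3)
G=[g(p,.11) for p in [(145,47),(178,347)]];print("grip",G)
t=pickle.load(open("t7.pkl","rb"))
q=lambda p:((p[0]+.5)/4.4-.5+305,(p[1]+.5)/4.4-.5+190)
print([at_z(ray_fixed(t,q(p)),z) for p,z in [((432,189),.09),((602,179),.112),((517,184),.104)]])
ang=np.radians(2.36);R=np.array([[np.cos(ang),-np.sin(ang)],[np.sin(ang),np.cos(ang)]])
for b in [(.051,-.100),(.051,.115)]: print(np.array([.5622,-.1483])+R@b)
E
```

```text
panel [ 0.49947293 -0.28659658  0.019     ] [ 0.4947348  -0.18007914  0.019     ] 2.546962663956766
stock [ 0.49390768 -0.18012596  0.029     ] [ 0.49180578 -0.12089848  0.029     ] 2.0324966266167244 2.8296066947655527
blade 2.7509173931213478
blade 1.8963635092779143
flush diff mm -0.8283431628407983
grip [array([ 0.61511466, -0.27541305,  0.11      ]), array([ 0.60492713, -0.19603467,  0.11      ])]
[array([ 0.61378204, -0.19368211,  0.09      ]), array([ 0.61647337, -0.27442034,  0.112     ]), array([ 0.6149837 , -0.23384444,  0.104     ])]
[ 0.61727456 -0.2461151 ]
[ 0.60842126 -0.03129746]
```

Emit:
jog_arm:
  commands:
    - {"x": 2.7, "y": -3.2, "z": 0, "roll": 0}
    - {"x": 2.7, "y": -3.2, "z": 0, "roll": 0}
    - {"x": 2.7, "y": -3.2, "z": 0, "roll": 0}
    - {"x": 2.8, "y": -3.2, "z": 0, "roll": 0}
    - {"x": 0, "y": 0, "z": 3, "roll": 0}
    - {"x": 0, "y": 0, "z": 3, "roll": 0}
    - {"x": 0, "y": 0, "z": 1.5, "roll": 0}
    - {"x": 0, "y": 0, "z": 0, "roll": 0}
    - {"x": 0, "y": 0, "z": 0, "roll": 0}

```text
clock: 12.6
tool_pos: [0.6164, -0.2381, 0.125]
orientation: [179.9, -0.0, -87.6]
force: [0.1, -0.1, 0.5]
opening: 0.0002
```

```bash
python3 - <<'E'
from h import *
import pickle
from plant import ctrl
o=ctrl.get_obs(); s=ctrl.snapshot("wrist"); pickle.dump((s,o),open("w8.pkl","wb")); im=s["image"][:,:,::-1]; cv2.imwrite("pics/w8.png",im)
s2=ctrl.snapshot("scene"); cv2.imwrite("pics/s8.png",cv2.resize(s2["image"][150:350,260:520,::-1],None,fx=3,fy=3))
print(o["clock"],o["tool_pos"],o["orientation"],o["opening"],o["force"])
E
```

```text
12.6 [ 0.61641303 -0.23809113  0.12498256] [ 1.79900123e+02 -9.81257209e-03 -8.76252503e+01] 0.00023175653399364876 [ 0.14056173 -0.13964664  0.5015598 ]
```

View pics/w8.png

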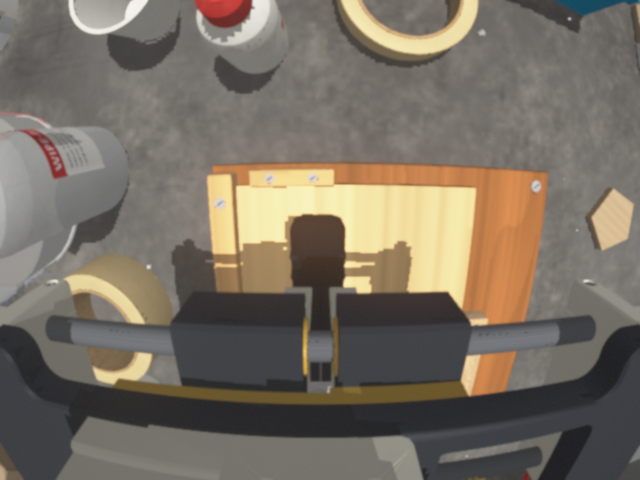

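View pics/s8.png

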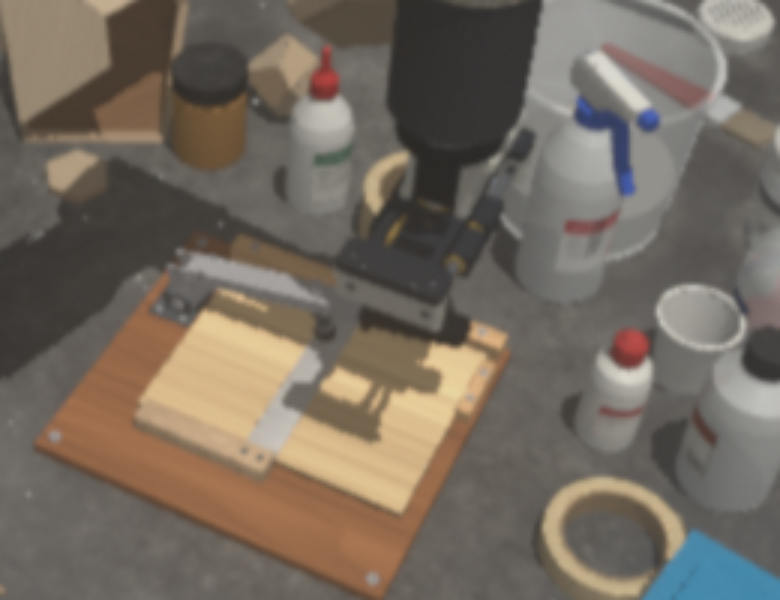

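Emit:
jog_arm:
  commands:
    - {"x": 0, "y": 0, "z": 1, "roll": 0}
    - {"x": 0, "y": 0, "z": 1, "roll": 0}
    - {"x": 0.2, "y": 0, "z": 0.8, "roll": 0}
    - {"x": 0.2, "y": 0, "z": 0.8, "roll": 0}
    - {"x": 0.2, "y": 0, "z": 0.8, "roll": 0}
    - {"x": 0.1, "y": 0, "z": 0.5, "roll": 0}
    - {"x": 0, "y": 0, "z": 0.5, "roll": 0}
    - {"x": 0, "y": 0, "z": 0, "roll": 0}
    - {"x": 0, "y": 0, "z": 0, "roll": 0}
    - {"x": 0, "y": 0, "z": 0, "roll": 0}

```text
clock: 13.7
tool_pos: [0.6169, -0.2452, 0.0721]
orientation: [-180.0, -0.0, -87.6]
force: [-1.4, -3.5, 4.7]
opening: 0.0007
```

Emit:
jog_arm:
  commands:
    - {"x": 0, "y": 0, "z": 0.3, "roll": 0}
    - {"x": 0, "y": 0, "z": 0.25, "roll": 0}
    - {"x": 0, "y": 0, "z": 0, "roll": 0}
    - {"x": 0, "y": 0, "z": 0, "roll": 0}
    - {"x": 0, "y": 0, "z": 0, "roll": 0}

```text
clock: 14.2
tool_pos: [0.6173, -0.2455, 0.0671]
orientation: [-179.9, -0.1, -87.6]
force: [-1.4, -4.9, 7.0]
opening: 0.0004
```

```bash
python3 - <<'E'
from h import *
import pickle
from plant import ctrl
o=ctrl.get_obs(); s=ctrl.snapshot("wrist"); pickle.dump((s,o),open("w9.pkl","wb")); im=s["image"][:,:,::-1]; cv2.imwrite("pics/w9.png",im)
s2=ctrl.snapshot("scene"); cv2.imwrite("pics/s9.png",cv2.resize(s2["image"][215:335,265:435,::-1],None,fx=4.5,fy=4.5,interpolation=cv2.INTER_CUBIC))
t=ctrl.snapshot("top"); cv2.imwrite("pics/t9.png",cv2.resize(t["image"][190:325,305:455,::-1],None,fx=4.4,fy=4.4,interpolation=cv2.INTER_CUBIC))
print(o["clock"],o["tool_pos"],o["orientation"],o["opening"],o["force"])
E
```

```text
14.2 [ 0.61726022 -0.24550886  0.06708847] [-1.79935578e+02 -5.17238231e-02 -8.76244850e+01] 0.00040288044922008246 [-1.35239479 -4.88583368  7.03490806]
```

View pics/s9.png

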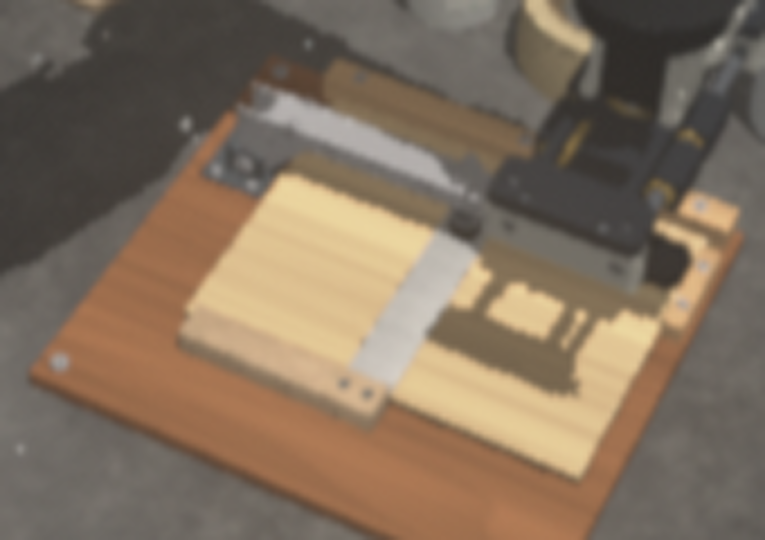

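View pics/w9.png

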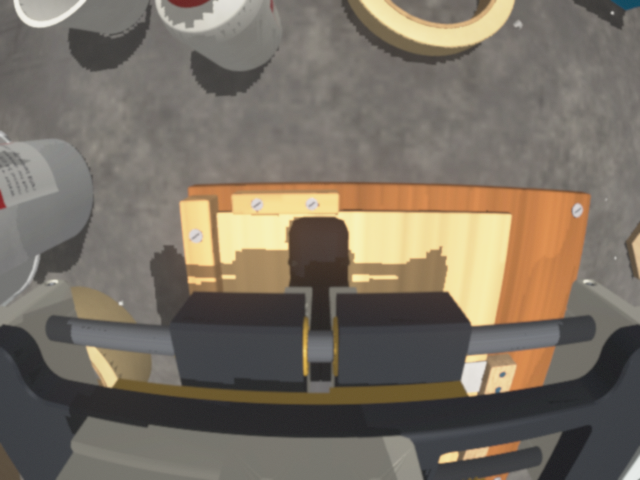

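View pics/t9.png

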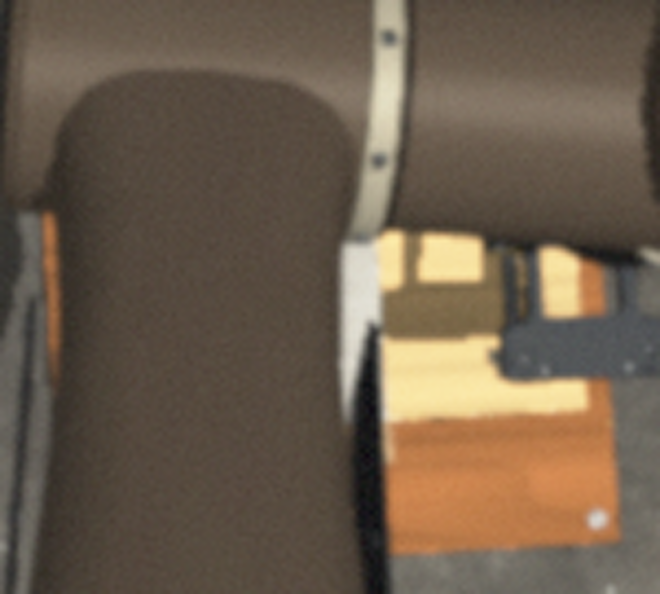

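Emit:
jog_arm:
  commands:
    - {"x": 0.12, "y": 0, "z": 0.05, "roll": 0}
    - {"x": 0, "y": 0, "z": 0, "roll": 0}
    - {"x": 0, "y": 0, "z": 0, "roll": 0}
    - {"x": 0, "y": 0, "z": 0, "roll": 0}
    - {"x": 0, "y": 0, "z": 0, "roll": 0}
    - {"x": 0, "y": 0, "z": 0, "roll": 0}

```text
clock: 14.95
tool_pos: [0.6173, -0.2457, 0.0663]
orientation: [-179.9, 0.0, -87.6]
force: [-1.0, -0.5, 6.2]
opening: 0.0007
```

```bash
python3 - <<'E'
from plant import ctrl
o=ctrl.get_obs(); print(o["tool_pos"],o["force"],o["qvel"].round(2))
print(ctrl.close_job())
E
```

```text
[ 0.61725484 -0.24573813  0.06631794] [-0.95266428 -0.46435096  6.16656191] [ 0.05  0.08 -0.03  0.02  0.03 -0.08]
the job is handed in; nothing more can be done
None
```

I laid the try square flush against the panel's near edge with its blade under the foot, pressed the lever level with the closed fingers, and handed the job in still holding it. The clock read about 15 s of the 48 s allowed, and no verdict was reported.

What the last checks showed:
- **Square:** before pressing, the wrist camera put the stock within about 0.8 mm of flush. Single-edge angle readings were within about 0.7° of each other, and averaged about 0.1° from the panel's. After pressing, the scene picture still showed it flush; I did not measure it again.
- **Blade under foot:** the pictures show the blade under the foot. Its offset from the blade's centre line comes from the positions I measured, not from a separate reading.
- **Lever:** the fingertips were at a height of 66.3 mm on the grip (level is 66 mm), with about 6.2 N upward on the tool. That is close to the roughly 7 N expected. I inferred the lever angle and the foot's force on the blade from this, since neither can be read directly.
- **Panel and bottles:** in the pictures the panel was still against its fence and end stop. The bottles near the board were still standing.

No check failed. The one thing I corrected was a sideways load of about 5 N on the fingers after the first press, which I eased to about 0.5 N with a small shift.

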